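Load the shelf-ticket printer with a label cassette

ROBOT

A 6-joint arm with a two-finger parallel gripper is mounted at the origin on the work surface. World frame = base frame: x ahead of the robot, y to its left, z up, the work surface at z = 0. Lengths are in m, angles in rad, forces in N, time in s.
With the tool pointing down it reaches from about 0.325 to 0.85 m from the base axis. Payload 4.4 kg.
Tool frame: the origin (TCP) lies between the finger pads; the fingertips stand 8 mm ahead of it and the grasp point (between the pads) lies 11 mm behind it; z points along the fingers, y is the line along which they close (so a half turn about z gives the same grasp; the last joint's range is limited). The gripper opens to 94 mm and grips with 3 to 60 N. Pads are 16 mm wide; open, the fingers measure 119 mm over their backs; the gripper's body (75 mm by 177 mm) begins 78 mm behind the grasp point.
Start: joints at [-1.486, 0.207, 1.542, -0, 1.393, -0.15], TCP at [0.134, -0.559, 0.177] pointing down, gripper open.
Joint ranges: [-2.73, 2.73], [-0.86, 2.22], [0.23, 2.46], [-1.11, 4.25], [0.08, 2.63], [-2.82, 2.82]. Speed limits (rad/s): [2.79, 2.79, 3.14, 3.14, 3.14, 3.14].

INTERFACE

Orientations are given as a rotation vector (axis times angle).
In Python, from workcell import env, optics gives the robot as it stands.
- The arm moves only by the tool step_arm, never from a script. Its argument "deltas" is a list of rows, each a list of 6 numbers: the shift along the tool's x, y, z in units of 40 mm (1.0 is 40 mm), then the turn, a rotation vector about the tool's x, y, z in units of 5 degrees (1.0 is 5 degrees). In form: [[x, y, z, rx, ry, rz], ...]. A call has 1 to 20 rows; each row is the pose to reach, as a shift and turn from the pose commanded when the call began, along the tool's axes at that moment; what a row does not reach only later rows make up. A row lasts 1/12 s, in which the tool goes at most 41.7 mm and 7.16 degrees, less where a joint would pass 70% of its speed; a pose out of reach is approached as far as the arm can. A call with a gripper value outside its range is refused whole. "hand" is the finger opening in mm, from 0 to 94, set as the call begins (left out, the last holds). The fingers move at their own pace and stop on an object; "newtons" is the grip in N (left out, the last holds). Time passes only in rows, so rows that repeat a pose let the fingers close. It gives the time, the measured TCP pose, the force, the opening and the grip force at its end, in the units of the state.
- env.sense(): the state, without advancing time (a new reading comes with each control period).
- optics.camera(name): name is "scene" or "top"; returns a dict with "color" (480x640x3 uint8, red, green, blue), "z_map" (480x640 float32, m along the optical axis (not along the pixel's ray), 0 where there is no reading), "camera_matrix" (3x3 intrinsics, pixels), "R" (3x3) and "t" (3): a world point X has camera coordinates R X + t. Camera axes: x right, y down, z forward; pixel columns grow to the right and rows downward; lengths in m; the calibration is good to about 2 mm. A picture is of the moment at which its call begins.
- env.job_done(): hands the job in; it is judged then, once.
The state is a dict: "time_s": time; "joints": joint angles; "joint_velocities": joint speeds; "joint_efforts": joint torques, N m; "tcp_pos": TCP position; "ee_rot": TCP orientation; "force": force on the tool from outside, world axes, zero at the start; "ft_torque": the same for the moment, N m; "grip_width": opening from 0.0 (shut) to 1.0 (fully open); "gripper_force": force on a finger pad.
Only numpy, scipy, OpenCV 4.12 (cv2) and the standard library are available. Lean on these libraries where they do the work, as an engineer would, in place of code of your own. Each camera call takes 0.05 s, during which the arm holds its last target. There are 200 camera calls.

TASK

The ticket printer is out of labels: put the big label cassette into its bay the right way round and, with the lid still open, press it down until it snaps in flush with the top of the printer all round. Then shut the lid until its catch clicks. Leave everything else on the counter where it is.

Things in the scene. Friction and masses are not known exactly. Their poses are not given: they have to be found in the camera images.
- printer: Desktop ticket printer, grey, dark front panel and plinth, 190 (x) x 156 (y) x 62 mm tall, fixed to the counter. Origin: centre of its underside; z up, -x its front (display, keys), +x its rear. Its flat top, the deck, is 62 mm above the counter, with an open pocket in the middle, the cassette bay. The lid stands open, leaning back over the rear.
- bay (a point): Centre of the bay's mouth, level with the deck; axes as the printer's. The bay is 50.5 mm (x) by 80.5 mm (y), 28 mm deep, flat floor, rim bevelled 2.5 mm. A block fills its +x, +y corner (18 mm in x, 16 mm in y), so the cassette enters only with its axes along the bay's axes, with 1.25 mm clearance on each side.
- snaps (a point): Midpoint between the bay's two sprung white snaps, 18 mm below the deck, at the bay's x = -8 mm: one sticks out of each end wall (-y and +y). A cassette lowered gently rests on them about 11 mm deep (17 mm proud). 8 to 12 N pressed down near the middle of its top takes it past them; it then stands on the floor, top level with the deck, and they hold it there.
- cassette: The big label cassette: black plastic, lying flat, label up, 48 mm (x) by 78 mm (y), 28 mm tall, 0.1 kg. Origin: centre of the underside of that outline; z up. Its +x, +y corner is missing (18 mm in x, 16 mm in y), leaving a nose 30 mm wide at the +y end. Each y end has a notch for the snaps. Grip the flat long sides, 48 mm apart in x. White label towards the -y end.
- cassette_top (a point): Centre of the cassette's upper face, 28 mm above its origin; axes as the cassette's.
- lid (a joint): Lid angle, rad: 0 = closed, flat over the bay; 1.57 = upright; about 2.5 = open, leaning to the rear; stops at 0 and 2.7. White plate, 95 mm from hinge to free edge, 122 mm wide, 8 mm thick, with a pale window; at the middle of the free edge a lip 40 mm wide reaches 8 mm further. The hinge is stiff (0.04 N m): the lid stays where left; a fingertip pushes it over from behind.
- lid_hinge (a point): Middle of the lid's hinge axis, on the printer 52 mm behind (+x of) the bay's centre and 2 mm above the deck, the level of the closed lid's underside; the axis runs along the printer's y.
- lid_edge (a point): Middle of the lid's finger lip, at its tip on the lid's outer face (the upper face when closed): 103 mm from the hinge axis. It moves with the lid.
- lid_catch (a point): The lid's sprung catch, in the dark slot in the deck in front of the bay, 8 mm below the deck. A hook 16 mm long under the lid's free edge meets it at about 0.08 rad; about 5 N down on the front part of the closed lid takes it past, and it clicks and stays at 0.00 to 0.02 rad. Not clicked, the lid springs back to about 0.08 rad.
- narrow_cassette: Bystander: a small narrow label cassette that is not for this printer, flat black plastic, 34 x 52 x 12 mm, plain rectangle with a white label. Origin: centre of its underside.
- vase: Bystander: amber glass cylinder vase with a wide collar half way up, 150 mm tall, 104 mm across the collar, about 0.45 kg. Origin: centre of its base.
- pot: Bystander: round terracotta pot, 72 mm tall, 100 mm across. Origin: centre of its base.
- candlestick: Bystander: black turned candlestick, 125 mm tall, 72 mm across the foot. Origin: centre of its base.

How it is judged:
On the way:
1. with the lid open (above 0.6 rad) the cassette is home: top level with the deck (+2, -3 mm), centred within 3 mm, square within 0.06 rad, level within 0.05 rad (value of joint lid above 0.6 rad and z of cassette_top in the frame of bay between -0.003 and 0.002 m and horizontal distance between cassette_top and bay below 0.003 m and angle between the x axis of cassette and the x axis of bay, either way round below 0.06 rad and angle between cassette's own z axis and vertical below 0.05 rad), for 0.2 s.
At the end, for the whole second after the job is handed in: The big cassette sits in the bay, its top level with the deck within 2 mm (no more than 3 mm below), centred within 3 mm, square within 0.06 rad and level within 0.05 rad, at rest, and the lid is shut over it with its catch clicked (lid angle below 0.035 rad) (value of joint lid below 0.035 rad and z of cassette_top in the frame of bay between -0.003 and 0.002 m and horizontal distance between cassette_top and bay below 0.003 m and angle between the x axis of cassette and the x axis of bay, either way round below 0.06 rad and angle between cassette's own z axis and vertical below 0.05 rad and linear speed of cassette below 0.02 m/s); the robot touches nothing.
It fails at once if another thing on the counter (narrow cassette, vase, pot or candlestick) is moved by more than 30 mm (distance of any of narrow_cassette, vase, pot, candlestick from where it was at the start of the episode above 0.03 m).
It also fails if it takes over 58 s, if anything falls off the work surface, if the arm or the gripper's body presses on something with over 40 N, if the wrist force passes 120 N, or if a joint passes its speed limit or range.

## Working session

There is one attempt and no reset: what is moved stays moved. The work goes in short steps, Python scripts to look and compute and a tool call to move; the robot and the scene stay as the last step left them, time stands still between calls to the robot, and variables do not carry over. Pictures are saved under pics/ and viewed, at most 10 in all, crops included, and the job is handed in when it is done.

Besides the shell and the picture viewer there is one more tool, called after "Emit:" as a command line: name --pt "numbers of a row" for each row, then --argument value for the rest. step_arm: Moves the arm, as the interface text tells. Its arguments: {"type":"object","properties":{"deltas":{"type":"array"},"hand":{"type":"number"},"newtons":{"type":"number"}},"required":["deltas"]}

```bash
ls; mkdir -p pics
python3 - <<'E'
from workcell import env, optics
import cv2,numpy as np
for n in("scene","top"):
    c=optics.camera(n); cv2.imwrite(f"pics/{n}0.png",c["color"][:,:,::-1]); np.savez(f"{n}0.npz",**c)
    print(n,c["camera_matrix"].tolist(),c["R"].round(4).tolist(),c["t"].round(4).tolist())
s=env.sense();print(s)
E
```

```text
pics
scene [[455.62123620261394, 0.0, 312.7611870349407], [0.0, 455.62123620261394, 233.82140713820937], [0.0, 0.0, 1.0]] [[-0.1037, 0.9946, 0.0038], [0.8291, 0.0885, -0.552], [-0.5494, -0.0541, -0.8338]] [0.1049, -0.4268, 1.5214]
top [[513.2723077174633, 0.0, 333.9404549841316], [0.0, 513.2723077174633, 235.7195343188381], [0.0, 0.0, 1.0]] [[0.1042, -0.9945, 0.0048], [-0.9732, -0.1029, -0.2055], [0.2049, 0.0168, -0.9786]] [-0.0977, 0.5912, 1.3123]
{'time_s': 0.1, 'joints': array([-1.48651639e+00,  2.07336298e-01,  1.54279612e+00, -3.00431822e-07,
        1.39353549e+00, -1.50456946e-01]), 'joint_velocities': array([ 2.20805209e-03, -1.94447991e-03, -3.33426206e-03,  1.50056615e-04,
       -2.03405540e-05, -1.86324521e-04]), 'joint_efforts': array([ 1.53819410e-04, -3.71863925e+01, -2.82292539e+01,  7.00056972e-02,
        3.10848013e-02, -5.56306497e-05]), 'tcp_pos': array([ 0.13368286, -0.55842667,  0.17621325]), 'ee_rot': array([-3.11791934e+00, -3.67635066e-01, -1.07307248e-04]), 'force': array([0.51907142, 0.19103733, 0.53556959]), 'ft_torque': array([ 0.00141035, -0.00954163, -0.05716078]), 'gripper_force': 0.0, 'grip_width': 1.0007583111731422}
```

View pics/scene0.png

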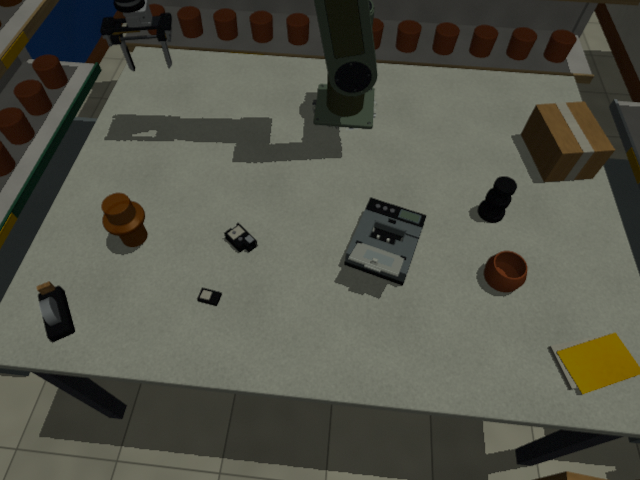

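View pics/top0.png

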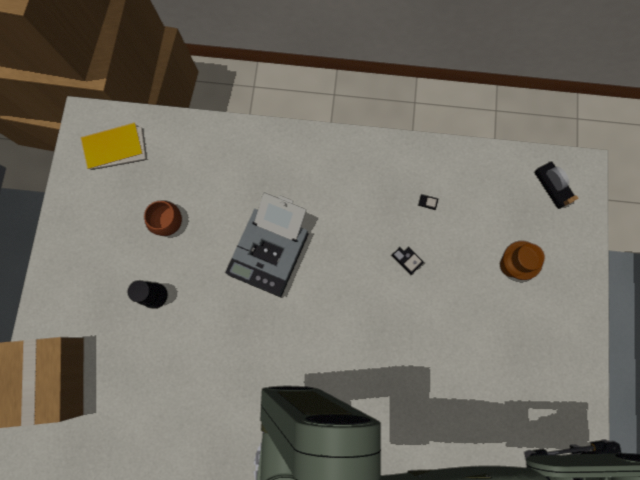

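Scene view: printer at about (385,240), big cassette (240,237), narrow cassette (209,296). Top view: printer (270,245), big cassette (408,260), narrow cassette (428,201). The arm's shadow doesn't cover any of them. Next I'll zoom in.

Run:
```python
import cv2,numpy as np
t=cv2.imread("pics/top0.png");s=cv2.imread("pics/scene0.png")
f=lambda im,x,y,w,h,W,H:cv2.resize(im[y:y+h,x:x+w],(W,H),interpolation=cv2.INTER_CUBIC)
a=np.hstack([f(t,220,185,100,120,400,480),f(t,384,240,48,40,400,333)]) if 0 else None
o=np.zeros((600,800,3),np.uint8)
o[:360,:300]=f(t,220,185,100,120,300,360); o[:360,300:600]=f(s,340,190,100,120,300,360)
o[360:600,:300]=f(t,385,240,50,40,300,240); o[360:600,300:600]=f(s,215,217,50,40,300,240)
cv2.imwrite("pics/crop0.png",o)
```

```text
(no output)
```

View pics/crop0.png

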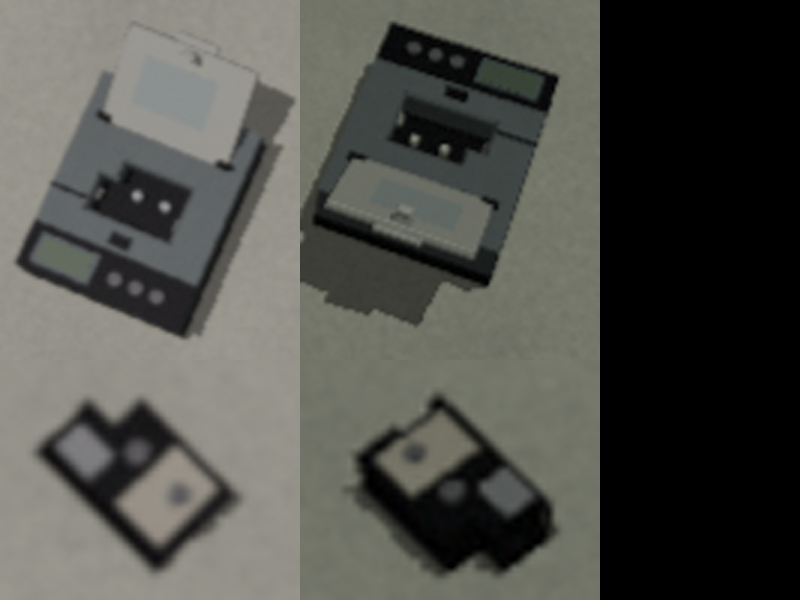

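The cassette's nose points up and left in the top view, and its missing corner is at the top. That gives +y up-left and +x up-right. The printer's front is at the bottom, and the bay's block is upper-left in the top view. Next I'll fit sub-pixel edges.

```bash
cat > h.py <<'E'
import cv2,numpy as np
def load(n,k): 
    d=dict(np.load(f"{n}{k}.npz")); d["g"]=cv2.cvtColor(d["color"],cv2.COLOR_RGB2GRAY).astype(np.float32); return d
def snap(n,k):
    from workcell import optics
    np.savez(f"{n}{k}.npz",**optics.camera(n)); return load(n,k)
def ray(d,uv):
    R,t=d["R"],d["t"]; v=np.c_[np.atleast_2d(uv),np.ones(len(np.atleast_2d(uv)))]@np.linalg.inv(d["camera_matrix"]).T@R
    return -R.T@t,v
def onz(d,uv,z):
    c,v=ray(d,uv); return c+v*((z-c[2])/v[:,2])[:,None]
def tri(d1,p1,d2,p2):
    c,v=ray(d1,p1);e,w=ray(d2,p2); k=np.linalg.lstsq(np.c_[v[0],-w[0]],e-c,rcond=None)[0]
    a,b=c+v[0]*k[0],e+w[0]*k[1]; return (a+b)/2,np.linalg.norm(a-b)
def proj(d,X):
    x=np.atleast_2d(X)@d["R"].T+d["t"]; x=x@d["camera_matrix"].T; return x[:,:2]/x[:,2:]
def edge(d,p,q,z,w=2.5,trim=.15):
    """sub-pixel edge near segment pq -> world points on plane z (line fit: centre, direction)"""
    p,q=np.float32(p),np.float32(q); s=np.linspace(trim,1-trim,25)[:,None]; n=np.array([-(q-p)[1],(q-p)[0]]);n/=np.linalg.norm(n)
    o=np.arange(-w,w+.01,.25); P=(p+(q-p)*s)[:,None]+n*o[:,None]
    I=cv2.remap(d["g"],P[...,0].astype(np.float32),P[...,1].astype(np.float32),cv2.INTER_CUBIC)
    G=np.abs(np.gradient(I,axis=1))**2; off=(G*o).sum(1)/G.sum(1); U=p+(q-p)*s+n*off[:,None]
    W=onz(d,U,z)[:,:2]; vx,vy,x,y=cv2.fitLine(W.astype(np.float32),cv2.DIST_HUBER,0,.001,.001).ravel()
    r=np.abs((W-[x,y])@[-vy,vx]); return np.array([x,y]),np.array([vx,vy]),np.median(r)
def cent(d,box,lo,hi):
    x,y,w,h=box; m=cv2.inRange(d["g"][y:y+h,x:x+w],lo,hi); n,l,st,c=cv2.connectedComponentsWithStats(m,connectivity=4)
    i=1+st[1:,4].argmax(); return c[i]+[x,y],st[i,4]
deg=lambda v:np.degrees(np.arctan2(v[1],v[0]))
E
python3 - <<'E'
from h import *
T,S=load("top",0),load("scene",0)
c3=lambda x,y:(220+x/3,185+y/3); s3=lambda x,y:(340+x/3,190+y/3)
c6=lambda x,y:(385+x/6,240+(y-360)/6); s6=lambda x,y:(215+x/6,217+(y-360)/6)
def show(n,e): print(n,e[0].round(4),round(deg(e[1]),2),e[2].round(5))
pr=lambda n,d,a,b,z:show(n,edge(d,a,b,z))
for n,a,b,z in[("+x",c6(140,402),c6(238,495),.028),("-x",c6(38,450),c6(158,570),0),("-y",c6(238,495),c6(158,570),.014),("nose",c6(38,450),c6(88,402),.014)]: pr("cas T "+n,T,a,b,z)
for n,a,b in[("front",c3(85,207),c3(175,240)),("-y",c3(190,187),c3(175,240)),("rear",c3(128,167),c3(190,187))]: pr("bay T "+n,T,a,b,.062)
for n,a,b in[("front",s3(105,95),s3(196,122)),("-y",s3(105,95),s3(92,138)),("+y",s3(197,124),s3(190,150))]: pr("bay S "+n,S,a,b,.062)
for n,a,b in[("+y",c3(17,263),c3(100,80)),("front",c3(17,263),c3(187,337)),("-y",c3(200,280),c3(262,148))]: pr("prn T "+n,T,a,b,.062)
for n,a,b in[("front",s3(92,24),s3(257,75)),("+y",s3(257,75),s3(195,260)),("-y",s3(92,24),s3(40,160))]: pr("prn S "+n,S,a,b,.062)
ct,a=cent(T,(400,245,30,30),130,185);print(ct,a)
for lo in (60,80,100,120,140):
  print(lo,cent(T,(402,252,18,16),lo,255),cent(S,(226,222,20,16),lo,255))
print(T["g"][245:277,388:428:3].astype(int))
# depth heights
for d,n,pts in((T,"T",[(412,262),(398,252),(250,235),(293,262)]),(S,"S",[(236,230),(352,240),(410,240)])):
  for u,v in pts:
    c,r=ray(d,(u,v)); print(n,(u,v),(c+r[0]*d["z_map"][v,u]/(r[0]@d["R"][2])).round(4))
E
```

```text
cas T +x [ 0.5756 -0.2637] 46.14 0.0004
cas T -x [ 0.546  -0.2326] 50.39 0.00034
cas T -y [ 0.5404 -0.2706] -44.69 0.00033
cas T nose [ 0.5824 -0.206 ] -43.29 0.00041
bay T front [0.5124 0.1445] 73.53 9e-05
bay T -y [0.5239 0.1031] -18.79 0.00027
bay T rear [0.5581 0.1181] 73.41 0.00012
bay S front [0.517  0.1515] 73.08 0.00023
bay S -y [0.5271 0.1065] -9.09 0.00169
bay S +y [0.5414 0.1837] -26.05 0.00044
prn T +y [0.5558 0.216 ] -16.18 0.00022
prn T front [0.4425 0.1596] 72.52 0.00035
prn T -y [0.528  0.0579] -16.93 0.00019
prn S front [0.4516 0.1775] 73.01 0.00041
prn S +y [0.5808 0.2111] -16.27 0.00022
prn S -y [0.5099 0.0706] -14.33 0.0006
[421.59078591 257.20596206] 369
60 (array([412.94252874, 260.46551724]), np.int32(174)) (array([235.08016878, 228.48523207]), np.int32(237))
80 (array([412.31205674, 261.78014184]), np.int32(141)) (array([235.91588785, 231.74766355]), np.int32(107))
100 (array([412.41129032, 261.59677419]), np.int32(124)) (array([236.06097561, 232.02439024]), np.int32(82))Traceback (most recent call last):
  File "<stdin>", line 14, in <module>
  File "h.py", line 27, in cent
    i=1+st[1:,4].argmax(); return c[i]+[x,y],st[i,4]
        ~~~~~~~~~~~~~~~^^
ValueError: attempt to get argmax of an empty sequence
```

```bash
cat >> h.py <<'E'
def goto(x,y,z,yaw=None):
    """print units for the move to TCP x,y,z with tool y at yaw deg, tool down"""
    from workcell import env
    from scipy.spatial.transform import Rotation as Ro
    s=env.sense(); R=Ro.from_rotvec(s["ee_rot"]); d=R.inv().apply(np.array([x,y,z])-s["tcp_pos"])/.04
    c,n=np.cos(np.radians(yaw)),np.sin(np.radians(yaw)); G=np.array([[-n,c,0],[c,n,0],[0,0,-1]]).T
    r=np.degrees((R.inv()*Ro.from_matrix(G)).as_rotvec())/5
    print("units",d.round(3),r.round(3),"rows>=",np.ceil(max(np.linalg.norm(d)*40/41.7,np.linalg.norm(r)*5/7.16)))
def st():
    from workcell import env
    s=env.sense();print({k:np.round(s[k],4) for k in("time_s","tcp_pos","ee_rot","force","grip_width","gripper_force","joints")})
E
python3 - <<'E'
from h import *
T,S=load("top",0),load("scene",0)
print("label",tri(T,(412.4,261.6),S,(236.0,232.0)))
X,e=tri(T,(522,258),S,(122,212));print("vase",X.round(3)); print("narrow",onz(T,(428.5,201.5),.012).round(3))
for n,p in(("TL",(220+17/3,185+263/3)),("cas",(408,260))): pass
print("printer front+y corner",tri(T,(225.7,272.7),S,(340+257/3,190+75/3)))
print("printer front-y corner",tri(T,(220+187/3,185+337/3),S,(340+92/3,190+24/3)))
for d,n,pts in((T,"T",[(412,262),(398,252),(250,235),(293,262)]),(S,"S",[(236,230),(352,240),(410,240)])):
  for u,v in pts:
    c,r=ray(d,(u,v)); print(n,(u,v),(c+r[0]*d["z_map"][v,u]/(r[0]@d["R"][2])).round(4))
goto(.566,-.243,.22,-44)
E
```

```text
label (array([ 0.55565567, -0.25287903,  0.02972674]), np.float64(0.0020704938182082677))
vase [ 0.581 -0.522  0.113]
narrow [[ 0.735 -0.289  0.012]]
printer front+y corner (array([0.46939091, 0.24025437, 0.06013164]), np.float64(0.0038660911172048776))
printer front-y corner (array([0.42126353, 0.08979978, 0.05099804]), np.float64(0.01416538597007532))
T (412, 262) [ 0.5551 -0.2533  0.0268]
T (398, 252) [ 0.5787 -0.2133  0.0266]
T (250, 235) [0.5768 0.1886 0.0598]
T (293, 262) [0.5178 0.0662 0.0499]
S (236, 230) [ 0.5477 -0.2537  0.0272]
S (352, 240) [0.5691 0.0535 0.0618]
S (410, 240) [0.5521 0.2002 0.0598]
units [12.346 -5.158 -1.08 ] [-0.022 -0.01  -6.51 ] rows>= 13.0
```

Emit:
step_arm --pt "0 0 -1 0 0 0" --pt "12.35 -5.16 -1.08 0 0 -6.5" --pt "12.35 -5.16 -1.08 0 0 -6.5" --pt "12.35 -5.16 -1.08 0 0 -6.5" --pt "12.35 -5.16 -1.08 0 0 -6.5" --pt "12.35 -5.16 -1.08 0 0 -6.5" --pt "12.35 -5.16 -1.08 0 0 -6.5" --pt "12.35 -5.16 -1.08 0 0 -6.5" --pt "12.35 -5.16 -1.08 0 0 -6.5" --pt "12.35 -5.16 -1.08 0 0 -6.5" --pt "12.35 -5.16 -1.08 0 0 -6.5" --pt "12.35 -5.16 -1.08 0 0 -6.5" --pt "12.35 -5.16 -1.08 0 0 -6.5" --pt "12.35 -5.16 -1.08 0 0 -6.5" --pt "12.35 -5.16 -1.08 0 0 -6.5" --pt "12.35 -5.16 -1.08 0 0 -6.5" --pt "12.35 -5.16 -1.08 0 0 -6.5" --pt "12.35 -5.16 -1.08 0 0 -6.5" --pt "12.35 -5.16 -1.08 0 0 -6.5" --hand 94 --newtons 20

```text
time_s: 1.68
tcp_pos: [0.565, -0.2447, 0.2204]
ee_rot: [-2.894, -1.223, 0.001]
force: [0.1, 0.4, 0.0]
grip_width: 1.001
gripper_force: 0.0
```

```bash
python3 -c "
from h import *
st();goto(.566,-.243,.0215,-44)"
```

```text
{'time_s': np.float64(1.6833), 'tcp_pos': array([ 0.565 , -0.2447,  0.2204]), 'ee_rot': array([-2.8936e+00, -1.2232e+00,  8.0000e-04]), 'force': array([0.1334, 0.435 , 0.0059]), 'grip_width': np.float64(1.0007), 'gripper_force': np.float64(0.0), 'joints': array([-5.4900e-01,  2.6410e-01,  1.3821e+00, -3.0000e-04,  1.4957e+00,
        2.2200e-01])}
units [ 0.05  -0.012  4.972] [-0.003  0.005 -0.034] rows>= 5.0
```

Emit:
step_arm --pt "0.05 0 1 0 0 0" --pt "0.05 0 2 0 0 0" --pt "0.05 0 3 0 0 0" --pt "0.05 0 4 0 0 0" --pt "0.05 0 4.5 0 0 0" --pt "0.05 0 4.8 0 0 0" --pt "0.05 0 4.97 0 0 0" --pt "0.05 0 4.97 0 0 0" --pt "0.05 0 4.97 0 0 0"

```text
time_s: 2.43
tcp_pos: [0.5687, -0.2434, 0.0234]
ee_rot: [2.891, 1.224, 0.003]
force: [0.1, -0.4, -0.4]
grip_width: 0.998
gripper_force: 0.0
```

Emit:
step_arm --pt "0 0 0 0 0 0" --pt "0 0 0 0 0 0" --pt "0 0 0 0 0 0" --pt "0 0 0 0 0 0" --pt "0 0 0 0 0 0" --pt "0 0 0 0 0 0" --pt "0 0 0 0 0 0" --pt "0 0 0 0 0 0" --pt "0 0 0 0 0 0" --pt "0 0 0 0 0 0" --pt "0 0 0 0 0 0" --pt "0 0 0 0 0 0" --hand 40 --newtons 20

```text
time_s: 3.43
tcp_pos: [0.5676, -0.2421, 0.0216]
ee_rot: [-2.892, -1.226, 0.0]
force: [0.0, 0.2, 0.6]
grip_width: 0.425
gripper_force: 0.0
```

```bash
python3 -c "
from h import *
st();goto(.539,.142,.17,-16.6)"
```

```text
{'time_s': np.float64(3.4333), 'tcp_pos': array([ 0.5676, -0.2421,  0.0216]), 'ee_rot': array([-2.8923e+00, -1.2263e+00,  1.0000e-04]), 'force': array([0.0092, 0.223 , 0.6405]), 'grip_width': np.float64(0.4248), 'gripper_force': np.float64(0.0), 'joints': array([-0.5434,  0.4559,  1.559 ,  0.    ,  1.1268,  0.2254])}
units [ 6.406 -7.19  -3.709] [-1.00e-03 -0.00e+00 -5.49e+00] rows>= 10.0
```

Run:
```python
from h import *
o=np.zeros((400,800,3),np.uint8)
for i,(n,b) in enumerate((("top",(370,220,80,80)),("scene",(200,190,80,80)))):
    d=snap(n,1);x,y,w,h=b;o[:,400*i:400*i+400]=cv2.resize(d["color"][y:y+h,x:x+w,::-1],(400,400),interpolation=cv2.INTER_CUBIC)
cv2.imwrite("pics/c1.png",o)
```

```text
(no output)
```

View pics/c1.png

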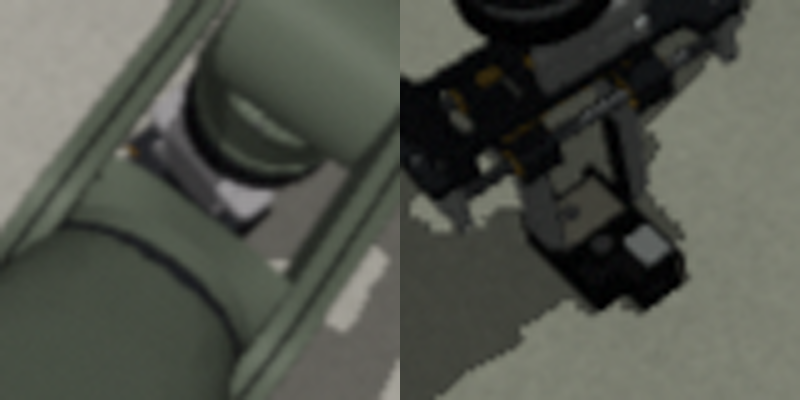

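The scene view shows the fingers astride the label half, at about (540,220) and (630,170) in the crop. It reads as 40 mm open with no force, so I'll close further.

Emit:
step_arm --pt "0 0 0 0 0 0" --pt "0 0 0 0 0 0" --pt "0 0 0 0 0 0" --pt "0 0 0 0 0 0" --hand 36 --newtons 20

```text
time_s: 3.87
tcp_pos: [0.5676, -0.2421, 0.0217]
ee_rot: [2.892, 1.226, 0.0]
force: [0.1, -0.4, 0.1]
grip_width: 0.385
gripper_force: 0.0
```

Run:
```python
from h import *
S=snap("scene",2);T=load("top",0);S0=load("scene",0)
c,n=np.cos(np.radians(-44)),np.sin(np.radians(-44))
xc=np.array([c,n,0]);yc=np.array([-n,c,0]);C=np.array([.5676,-.2421,.0])
crop=S["color"][190:270,200:280,::-1]; o=[cv2.resize(I["color"][190:270,200:280,::-1],(400,400),interpolation=cv2.INTER_CUBIC) for I in (S,S0)]
pts={"tipL":C+xc*-.018+[0,0,.0136],"tipR":C+xc*.018+[0,0,.0136]}
out=[(-24,-39),(24,-39),(24,23),(6,23),(6,39),(-24,39)]
for k,im in enumerate(o):
    if k==0:
        for q in pts.values(): u=(proj(S,q)[0]-[200,190])*5; cv2.circle(im,tuple(int(i) for i in u),4,(0,0,255),1)
    P=[((proj(S,C+xc*a/1e3+yc*b/1e3+[0,0,.028])[0]-[200,190])*5).astype(int) for a,b in out]
    cv2.polylines(im,[np.array(P)],True,(0,255,0),1)
cv2.imwrite("pics/c2.png",np.hstack(o))
```

```text
(no output)
```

View pics/c2.png

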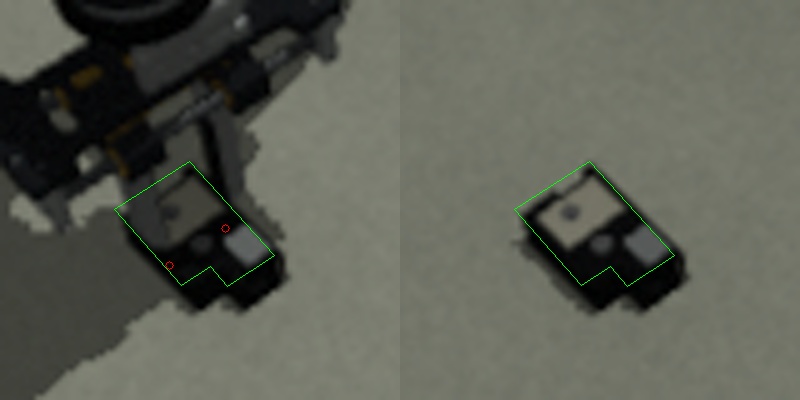

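The drawn fingertip positions (red) fall on the black cassette, but the visible finger ends are about 22 px higher in the crop. The tips may be above the cassette, so I'll check with depth.

Run:
```python
from h import *
S=load("scene",2)
for u,v in [(x,y) for y in range(222,252,3) for x in range(222,256,3)]:
    z=S["z_map"][v,u]; c,r=ray(S,(u,v)); P=c+r[0]*z
    print("(%d,%d) %s g%d"%(u,v,(P*1000).round().astype(int),S["g"][v,u]),end="; " if u<253 else "\n")
```

```text
(222,222) [ 617 -254  163] g26; (225,222) [ 620 -245  169] g15; (228,222) [ 616 -240  163] g9; (231,222) [ 609 -236  154] g6; (234,222) [ 504 -272    0] g64; (237,222) [ 504 -263    0] g53; (240,222) [ 502 -256   -1] g59; (243,222) [ 563 -224   90] g2; (246,222) [ 555 -219   80] g47; (249,222) [ 501 -230    1] g64; (252,222) [ 500 -222    2] g124; (255,222) [ 498 -214    0] g124
(222,225) [ 516 -303   -3] g100; (225,225) [ 620 -248  155] g21; (228,225) [ 592 -253  114] g35; (231,225) [ 515 -278   -1] g60; (234,225) [ 512 -271   -3] g64; (237,225) [ 533 -254   30] g24; (240,225) [ 529 -247   25] g15; (243,225) [ 557 -228   68] g6; (246,225) [ 559 -219   72] g47; (249,225) [ 511 -228    2] g112; (252,225) [ 510 -220    1] g122; (255,225) [ 508 -212    0] g124
(222,228) [ 530 -299    3] g122; (225,228) [ 591 -263   98] g45; (228,228) [ 593 -254  103] g46; (231,228) [ 585 -250   92] g45; (234,228) [ 541 -261   26] g49; (237,228) [ 542 -252   28] g64; (240,228) [ 540 -244   27] g61; (243,228) [ 553 -231   48] g3; (246,228) [ 558 -221   57] g42; (249,228) [ 520 -227    1] g80; (252,228) [ 
[... 2015 characters left out ...]
 g66; (228,246) [ 584 -272    2] g64; (231,246) [ 583 -264    1] g64; (234,246) [ 583 -256    2] g10; (237,246) [ 596 -241   27] g7; (240,246) [ 596 -234   27] g8; (243,246) [ 587 -229   13] g2; (246,246) [ 591 -219   23] g6; (249,246) [ 584 -214   12] g4; (252,246) [ 582 -206    9] g11; (255,246) [ 578 -200    4] g6
(222,249) [ 594 -286    0] g66; (225,249) [ 593 -278    0] g64; (228,249) [ 591 -271   -2] g65; (231,249) [ 592 -262    1] g63; (234,249) [ 589 -255   -2] g65; (237,249) [ 596 -244   10] g13; (240,249) [ 595 -236   11] g2; (243,249) [ 589 -230    1] g20; (246,249) [ 588 -222    2] g19; (249,249) [ 591 -213    8] g3; (252,249) [ 585 -207   -1] g44; (255,249) [ 587 -198    4] g127
```

Depth shows the finger ends at z ≈ 45–50 mm, though the reported pose puts them at 14 mm. The real tips are about 30 mm higher than I assumed, with xy correct. I'll open, lower a bit and re-measure.

Emit:
step_arm --pt "0 0 0 0 0 0" --pt "0 0 0 0 0 0" --pt "0 0 0 0 0 0" --pt "0 0 0 0 0 0" --pt "0 0 0 0 0 0" --pt "0 0 0 0 0 0" --pt "0 0 0 0 0 0" --pt "0 0 0.1 0 0 0" --pt "0 0 0.2 0 0 0" --pt "0 0 0.25 0 0 0" --pt "0 0 0.25 0 0 0" --pt "0 0 0.25 0 0 0" --hand 80

```text
time_s: 4.92
tcp_pos: [0.5672, -0.2419, 0.0112]
ee_rot: [-2.892, -1.226, 0.001]
force: [-1.3, 0.1, -0.2]
grip_width: 0.849
gripper_force: 0.0
```

Run:
```python
from h import *
st()
S=snap("scene",3)
v,u=np.mgrid[195:275,200:285]; c,r=ray(S,np.c_[u.ravel(),v.ravel()]); P=c+r*S["z_map"][v.ravel(),u.ravel()][:,None]
x,y=np.array([.719,-.695]),np.array([.695,.719]); q=P[:,:2]-[.5676,-.2421]; a,b=q@x*1e3,q@y*1e3
for lo in range(10,150,8):
    for sgn in(-1,1):
        m=(P[:,2]*1e3>lo)&(P[:,2]*1e3<lo+8)&(np.abs(b)<25)&(sgn*a>32)&(sgn*a<66)
        print(lo,sgn,m.sum(),(np.median(a[m]).round(),np.median(b[m]).round()) if m.sum() else "",end=" | ")
    print()
```

```text
{'time_s': np.float64(4.9167), 'tcp_pos': array([ 0.5672, -0.2419,  0.0112]), 'ee_rot': array([-2.8917e+00, -1.2260e+00,  8.0000e-04]), 'force': array([-1.2838,  0.0664, -0.1561]), 'grip_width': np.float64(0.849), 'gripper_force': np.float64(0.0), 'joints': array([-0.5434,  0.4697,  1.5639,  0.    ,  1.1089,  0.2254])}
10 -1 0  | 10 1 0  | 
18 -1 0  | 18 1 0  | 
26 -1 0  | 26 1 0  | 
34 -1 4 (np.float64(-41.0), np.float64(-2.0)) | 34 1 0  | 
42 -1 10 (np.float64(-41.0), np.float64(8.0)) | 42 1 7 (np.float64(46.0), np.float64(9.0)) | 
50 -1 11 (np.float64(-41.0), np.float64(7.0)) | 50 1 13 (np.float64(49.0), np.float64(9.0)) | 
58 -1 13 (np.float64(-41.0), np.float64(7.0)) | 58 1 8 (np.float64(51.0), np.float64(8.0)) | 
66 -1 13 (np.float64(-41.0), np.float64(8.0)) | 66 1 14 (np.float64(51.0), np.float64(9.0)) | 
74 -1 16 (np.float64(-42.0), np.float64(8.0)) | 74 1 14 (np.float64(49.0), np.float64(8.0)) | 
82 -1 10 (np.float64(-41.0), np.float64(6.0)) | 82 1 11 (np.float64(48.0), np.float64(9.0)) | 
90 -1 17 (np.float64(-45.0), np.float64(8.0)) | 90 1 12 (np.float64(49.0), np.float64(9.0)) | 
98 -1 13 (np.float64(-42.0), np.float64(8.0)) | 98 1 9 (np.float64(47.0), np.float64(8.0)) | 
106 -1 10 (np.float64(-42.0), np.float64(8.0)) | 106 1 0  | 
114 -1 8 (np.float64(-42.0), np.float64(2.0)) | 114 1 0  | 
122 -1 3 (np.float64(-42.0), np.float64(-2.0)) | 122 1 0  | 
130 -1 5 (np.float64(-41.0), np.float64(5.0)) | 130 1 0  | 
138 -1 5 (np.float64(-41.0), np.float64(11.0)) | 138 1 0  | 
146 -1 6 (np.float64(-40.0), np.float64(21.0)) | 146 1 6 (np.float64(37.0), np.float64(-19.0)) |
```

Tips at about z ≈ 38 mm, so the offset is about +35 mm. Lowering 20 mm more and re-checking.

Emit:
step_arm --pt "0 0 0.15 0 0 0" --pt "0 0 0.3 0 0 0" --pt "0 0 0.45 0 0 0" --pt "0 0 0.5 0 0 0" --pt "0 0 0.5 0 0 0" --pt "0 0 0.5 0 0 0"

```text
time_s: 5.47
tcp_pos: [0.5673, -0.242, -0.0088]
ee_rot: [-2.892, -1.226, 0.001]
force: [-0.4, 0.4, -0.3]
grip_width: 0.85
gripper_force: 0.0
```

Run:
```python
from h import *
st()
S=snap("scene",4)
v,u=np.mgrid[195:275,200:285]; c,r=ray(S,np.c_[u.ravel(),v.ravel()]); P=c+r*S["z_map"][v.ravel(),u.ravel()][:,None]
x,y=np.array([.719,-.695]),np.array([.695,.719]); q=P[:,:2]-[.5676,-.2421]; a,b=q@x*1e3,q@y*1e3
for lo in range(4,60,4):
    for sgn in(-1,1):
        m=(P[:,2]*1e3>lo)&(P[:,2]*1e3<lo+4)&(np.abs(b)<25)&(sgn*a>32)&(sgn*a<66)
        print(lo,sgn,m.sum(),(np.median(a[m]).round(),b[m].min().round(),b[m].max().round()) if m.sum() else "",end=" | ")
    print()
m=(P[:,2]>.02)&(P[:,2]<.034)&(abs(a)<30); print("cassette cloud b",np.percentile(b[m],[1,5,95,99]),"a",np.percentile(a[m],[1,5,95,99]))
```

```text
{'time_s': np.float64(5.4667), 'tcp_pos': array([ 0.5673, -0.242 , -0.0088]), 'ee_rot': array([-2.8917e+00, -1.2260e+00,  8.0000e-04]), 'force': array([-0.425 ,  0.4137, -0.3134]), 'grip_width': np.float64(0.8503), 'gripper_force': np.float64(0.0), 'joints': array([-0.5434,  0.4973,  1.5716,  0.    ,  1.0735,  0.2254])}
4 -1 1 (np.float64(-51.0), np.float64(12.0), np.float64(12.0)) | 4 1 3 (np.float64(52.0), np.float64(-4.0), np.float64(20.0)) | 
8 -1 0  | 8 1 0  | 
12 -1 0  | 12 1 0  | 
16 -1 1 (np.float64(-42.0), np.float64(8.0), np.float64(8.0)) | 16 1 1 (np.float64(42.0), np.float64(9.0), np.float64(9.0)) | 
20 -1 2 (np.float64(-42.0), np.float64(-2.0), np.float64(8.0)) | 20 1 1 (np.float64(41.0), np.float64(8.0), np.float64(8.0)) | 
24 -1 7 (np.float64(-41.0), np.float64(-7.0), np.float64(10.0)) | 24 1 4 (np.float64(49.0), np.float64(7.0), np.float64(11.0)) | 
28 -1 7 (np.float64(-42.0), np.float64(-6.0), np.float64(10.0)) | 28 1 7 (np.float64(49.0), np.float64(-11.0), np.float64(10.0)) | 
32 -1 7 (np.float64(-40.0), np.float64(-9.0), np.float64(10.0)) | 32 1 4 (np.float64(47.0)
[... 248 characters left out ...]
oat64(52.0), np.float64(-6.0), np.float64(10.0)) | 
44 -1 7 (np.float64(-41.0), np.float64(-6.0), np.float64(10.0)) | 44 1 4 (np.float64(48.0), np.float64(9.0), np.float64(10.0)) | 
48 -1 6 (np.float64(-46.0), np.float64(7.0), np.float64(11.0)) | 48 1 7 (np.float64(51.0), np.float64(-10.0), np.float64(10.0)) | 
52 -1 6 (np.float64(-42.0), np.float64(-4.0), np.float64(9.0)) | 52 1 6 (np.float64(50.0), np.float64(7.0), np.float64(12.0)) | 
56 -1 6 (np.float64(-40.0), np.float64(-5.0), np.float64(11.0)) | 56 1 7 (np.float64(51.0), np.float64(-11.0), np.float64(11.0)) | 
cassette cloud b [-37.30586259 -32.12009057  33.03696934  37.37219553] a [-27.84034926 -24.18051304  20.00638691  22.4363175 ]
```

Tips are now at about 17–18 mm. Another 4 mm and close.

Emit:
step_arm --pt "0 0 0.1 0 0 0" --pt "0 0 0.1 0 0 0" --pt "0 0 0.1 0 0 0"

```text
time_s: 5.77
tcp_pos: [0.5674, -0.242, -0.0125]
ee_rot: [-2.892, -1.226, 0.0]
force: [-0.3, 0.3, -0.4]
grip_width: 0.851
gripper_force: 0.0
```

Emit:
step_arm --pt "0 0 0 0 0 0" --pt "0 0 0 0 0 0" --pt "0 0 0 0 0 0" --pt "0 0 0 0 0 0" --pt "0 0 0 0 0 0" --pt "0 0 0 0 0 0" --pt "0 0 0 0 0 0" --pt "0 0 0 0 0 0" --pt "0 0 0 0 0 0" --hand 40 --newtons 20

```text
time_s: 6.52
tcp_pos: [0.5674, -0.2419, -0.0123]
ee_rot: [-2.892, -1.226, 0.0]
force: [-0.7, 0.1, 1.1]
grip_width: 0.511
gripper_force: 19.8
```

Emit:
step_arm --pt "0 0 -0.5 0 0 0" --pt "0 0 -1.3 0 0 0" --pt "0 0 -2.2 0 0 0" --pt "0 0 -3.1 0 0 0" --pt "0 0 -3.3 0 0 0" --pt "0 0 -3.3 0 0 0" --pt "0 0 -3.3 0 0 0"

```text
time_s: 7.1
tcp_pos: [0.5673, -0.242, 0.1189]
ee_rot: [-2.892, -1.226, 0.0]
force: [-0.0, -0.1, -0.8]
grip_width: 0.509
gripper_force: 19.8
```

```bash
python3 -c "
from h import *
st();goto(.539,.142,.12,-16.6)"
```

```text
{'time_s': np.float64(7.1), 'tcp_pos': array([ 0.5673, -0.242 ,  0.1189]), 'ee_rot': array([-2.8922e+00, -1.2263e+00,  4.0000e-04]), 'force': array([-0.0256, -0.1035, -0.7753]), 'grip_width': np.float64(0.5093), 'gripper_force': np.float64(19.8433), 'joints': array([-5.4350e-01,  3.4410e-01,  1.4926e+00, -1.0000e-04,  1.3052e+00,
        2.2540e-01])}
units [ 6.41  -7.183 -0.026] [-3.00e-03  1.00e-03 -5.49e+00] rows>= 10.0
```

Emit:
step_arm --pt "0.5 -0.55 0 0 0 -0.45" --pt "1.1 -1.2 0 0 0 -0.95" --pt "1.75 -1.95 0 0 0 -1.5" --pt "2.4 -2.7 0 0 0 -2.05" --pt "3.05 -3.4 0 0 0 -2.6" --pt "3.7 -4.15 0 0 0 -3.15" --pt "4.35 -4.9 0 0 0 -3.7" --pt "5 -5.6 0 0 0 -4.3" --pt "5.6 -6.3 0 0 0 -4.8" --pt "6.1 -6.8 0 0 0 -5.2" --pt "6.41 -7.18 0 0 0 -5.49" --pt "6.41 -7.18 0 0 0 -5.49" --pt "6.41 -7.18 0 0 0 -5.49" --pt "6.41 -7.18 0 0 0 -5.49"

```text
time_s: 8.27
tcp_pos: [0.5379, 0.141, 0.1173]
ee_rot: [-2.518, -1.876, 0.006]
force: [0.2, -0.4, -0.9]
grip_width: 0.507
gripper_force: 19.8
```

Run:
```python
from h import *
st()
T,S=snap("top",5),snap("scene",5)
f=lambda im,x,y,w,h,W,H:cv2.resize(im["color"][y:y+h,x:x+w,::-1],(W,H),interpolation=cv2.INTER_CUBIC)
cv2.imwrite("pics/c5.png",np.hstack([f(T,215,180,100,120,400,480),f(S,340,180,100,120,400,480)]))
```

```text
{'time_s': np.float64(8.2667), 'tcp_pos': array([0.5379, 0.141 , 0.1173]), 'ee_rot': array([-2.518 , -1.8761,  0.0062]), 'force': array([ 0.1979, -0.4091, -0.864 ]), 'grip_width': np.float64(0.5069), 'gripper_force': np.float64(19.8434), 'joints': array([ 1.0120e-01,  2.2630e-01,  1.6472e+00, -8.0000e-04,  1.2723e+00,
        3.9150e-01])}
```

View pics/c5.png

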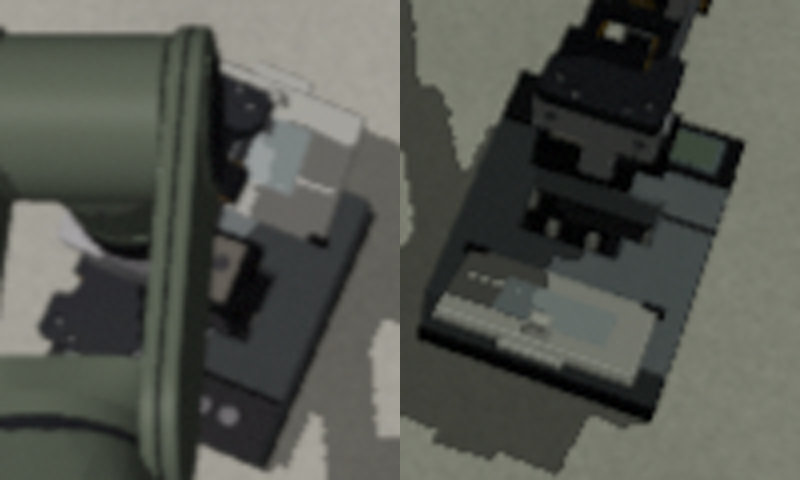

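The cassette is held over the bay. It shows in the scene view at about crop (590,165); the arm hides it in the top view. I'll take a brighter zoom of the bay and the held cassette from the scene camera.

Run:
```python
from h import *
S0,S=load("scene",0),load("scene",5)
def f(im,x,y,w,h,W,H):
    c=im["color"][y:y+h,x:x+w,::-1].astype(float); c=255*(c/255)**.5
    return cv2.resize(c.astype(np.uint8),(W,H),interpolation=cv2.INTER_CUBIC)
cv2.imwrite("pics/c6.png",np.hstack([f(S0,365,210,50,45,400,360),f(S,365,190,50,45,400,360)]))
```

```text
(no output)
```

View pics/c6.png

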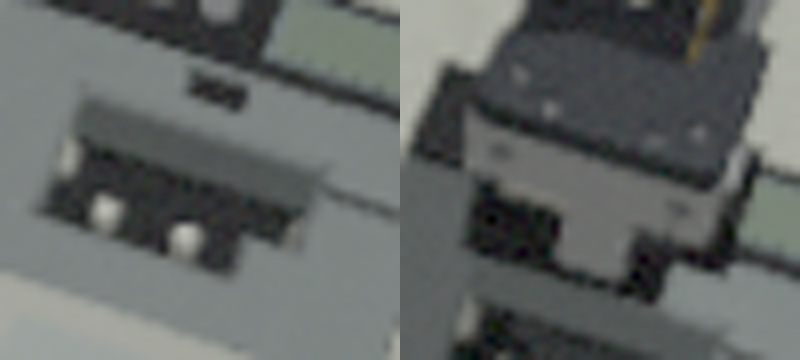

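Run:
```python
from h import *
S0,S,T0=load("scene",0),load("scene",5),load("top",0)
a=np.radians(-16.6); m,n=np.array([np.cos(a),np.sin(a)]),np.array([-np.sin(a),np.cos(a)])
tcp=np.array([.5379,.141]); print("tcp",tcp@m,tcp@n)
L=lambda x,y:(365+x/8-.5+.0625,210+y/8-.5+.0625); Q=lambda x,y:(365+(x-400)/8-.44,190+y/8-.44)
def pr(k,d,p,q,z,w=2):
    e=edge(d,p,q,z,w); print(k,"x' %.4f y' %.4f ang %.1f res %.5f"%(e[0]@m,e[0]@n,deg(e[1]),e[2]))
pr("bay front",S0,L(80,95),L(320,172),.062); pr("bay -y",S0,L(78,100),L(40,208),.062,1.5); pr("bay +y",S0,L(318,175),L(300,248),.062,1.5)
pr("bay rear",S0,L(40,210),L(235,277),.062); pr("block x",S0,L(248,236),L(298,250),.062,1.5);pr("block y",S0,L(235,275),L(245,237),.062,1.5)
zb=.1296
pr("cas bottom +x",S,Q(468,252),Q(555,272),zb,1.5); pr("cas -y end",S,Q(470,190),Q(466,248),zb+.012,1.5); pr("cas step",S,Q(662,265),Q(657,300),zb+.008,1.5)
for k,p in(("-y,+x bottom corner",Q(466,250)),("step bottom",Q(656,302))): w=onz(S,p,zb)[0][:2]; print(k,w@m,w@n)
for k,p in(("FL",L(80,95)),("FR",L(320,172)),("RL",L(40,210)),("Rb",L(235,277)),("blk",L(245,236)),("RR",L(300,250))): w=onz(S0,p,.062)[0][:2]; print(k,w@m,w@n)
```

```text
tcp 0.475199653000694 0.28879525582671906
bay front x' 0.4522 y' 0.2966 ang 73.4 res 0.00023
bay -y x' 0.4825 y' 0.2504 ang -16.1 res 0.00052
bay +y x' 0.4680 y' 0.3304 ang -10.8 res 0.00050
bay rear x' 0.5019 y' 0.2878 ang 75.3 res 0.00105
block x x' 0.4852 y' 0.3236 ang 70.1 res 0.00022
block y x' 0.4933 y' 0.3147 ang -11.7 res 0.00021
cas bottom +x x' 0.5012 y' 0.2664 ang 76.0 res 0.00030
cas -y end x' 0.4997 y' 0.2497 ang -5.0 res 0.00007
cas step x' 0.4952 y' 0.3112 ang -7.7 res 0.00007
-y,+x bottom corner 0.5015223305633926 0.25170958276082483
step bottom 0.4976535889016274 0.3103958554031557
FL 0.45340969164006734 0.24859269533627049
FR 0.45240797201890165 0.32917991157606535
RL 0.5009507997334294 0.25089621085278796
Rb 0.5012184549494764 0.3156446488664285
blk 0.48522039947928625 0.31407625568630654
RR 0.483574214167908 0.33168099707076515
```

Emit:
step_arm --pt "0.03 0 0.3 0 0 0" --pt "0.03 0 0.7 0 0 0" --pt "0.03 0 1.1 0 0 0" --pt "0.03 0 1.4 0 0 0" --pt "0.03 0 1.5 0 0 0" --pt "0.03 0 1.5 0 0 0" --pt "0.03 0 1.5 0 0 0" --pt "0.03 0 1.5 0 0 0" --pt "0.03 0 1.5 0 0 0"

```text
time_s: 9.12
tcp_pos: [0.5409, 0.1431, 0.0608]
ee_rot: [2.518, 1.877, 0.003]
force: [-0.2, -0.8, -0.6]
grip_width: 0.511
gripper_force: 19.8
```

Run:
```python
from h import *
from workcell import env
st(); a=np.radians(-16.6); t=env.sense()["tcp_pos"][:2]; print(t@[np.cos(a),np.sin(a)],t@[-np.sin(a),np.cos(a)])
x,y=.4753,.2900
goto(x*np.cos(a)-y*np.sin(a),x*np.sin(a)+y*np.cos(a),.05,-16.6)
```

```text
{'time_s': np.float64(9.1167), 'tcp_pos': array([0.5409, 0.1431, 0.0608]), 'ee_rot': array([2.5179, 1.8767, 0.0032]), 'force': array([-0.2087, -0.7644, -0.6297]), 'grip_width': np.float64(0.5111), 'gripper_force': np.float64(19.8436), 'joints': array([0.1039, 0.2953, 1.6896, 0.    , 1.1543, 0.3937])}
0.4774388847620105 0.2916306000088224
units [-0.041 -0.054  0.27 ] [ 0.025 -0.01  -0.   ] rows>= 1.0
```

Emit:
step_arm --pt "0 0 0 0 0 0" --pt "0 0 0 0 0 0" --pt "0 0 0 0 0 0" --pt "0 0 0 0 0 0" --pt "0 0 0 0 0 0"

```text
time_s: 9.53
tcp_pos: [0.5398, 0.1431, 0.0598]
ee_rot: [2.519, 1.878, 0.0]
force: [1.0, -0.6, -0.6]
grip_width: 0.51
gripper_force: 19.8
```

Run:
```python
from h import *
from workcell import env
st(); a=np.radians(-16.6); t=env.sense()["tcp_pos"][:2]; print(t@[np.cos(a),np.sin(a)],t@[-np.sin(a),np.cos(a)])
S=snap("scene",7);c=S["color"][205:250,365:415,::-1].astype(float)/255
cv2.imwrite("pics/c7.png",cv2.resize((255*c**.5).astype(np.uint8),(800,720)[0:2] if 0 else (660,594),interpolation=cv2.INTER_CUBIC))
```

```text
{'time_s': np.float64(9.5333), 'tcp_pos': array([0.5398, 0.1431, 0.0598]), 'ee_rot': array([2.5186e+00, 1.8777e+00, 3.0000e-04]), 'force': array([ 0.9729, -0.6034, -0.5991]), 'grip_width': np.float64(0.5103), 'gripper_force': np.float64(19.8435), 'joints': array([0.1041, 0.2961, 1.691 , 0.    , 1.1543, 0.3936])}
0.4764231877025152 0.29130889117856107
```

View pics/c7.png

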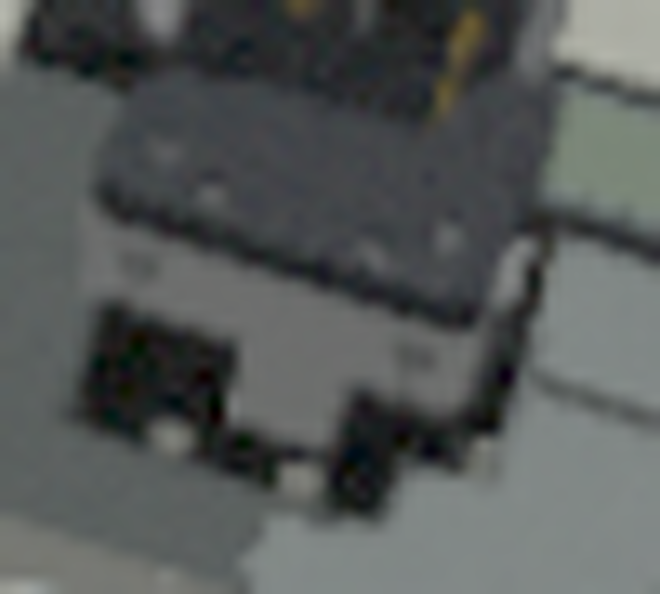

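Run:
```python
from h import *
S=load("scene",7)
a=np.radians(-16.6); m,n=np.array([np.cos(a),np.sin(a)]),np.array([-np.sin(a),np.cos(a)])
Q=lambda x,y:(365+x/13.2-.46,205+y/13.2-.46)
zb=.0721
for k,p,q,z in(("-y end",Q(98,310),Q(90,380),zb+.016),("step y",Q(402,430),Q(385,500),zb+.004)):
    e=edge(S,p,q,z,1.5,.1); print(k,e[0]@m,e[0]@n,deg(e[1]),e[2])
v,u=np.mgrid[205:250,365:415]; c,r=ray(S,np.c_[u.ravel(),v.ravel()]); P=c+r*S["z_map"][v.ravel(),u.ravel()][:,None]
X,Y,Z=P[:,:2]@m,P[:,:2]@n,P[:,2]
k=(Z>.073)&(Z<.098)&(X>.49)&(X<.51); print("side face x'",np.median(X[k]),k.sum(),"y' range",np.percentile(Y[k],[2,98]))
print(np.c_[X[k],Y[k],Z[k]].round(4)[::4].tolist())
```

```text
-y end 0.5016325584891055 0.25262493781154394 -8.443186 4.2982188094108766e-05
step y 0.49754432482191124 0.31476161911469436 -10.292138 0.00019498902396006848
side face x' 0.501197710143561 118 y' range [0.25295954 0.31311806]
[[0.4985, 0.2576, 0.0978], [0.5027, 0.2519, 0.0914], [0.5024, 0.2617, 0.0967], [0.5018, 0.2522, 0.0859], [0.5022, 0.2621, 0.0921], [0.5018, 0.2718, 0.0972], [0.4998, 0.2574, 0.0817], [0.5021, 0.2675, 0.0907], [0.5007, 0.2794, 0.0956], [0.5022, 0.2607, 0.0823], [0.5023, 0.2705, 0.0882], [0.502, 0.2801, 0.0934], [0.5014, 0.2611, 0.077], [0.502, 0.271, 0.0836], [0.4972, 0.304, 0.0961], [0.5012, 0.269, 0.0767], [0.5025, 0.2789, 0.0844], [0.4984, 0.3095, 0.0965], [0.5002, 0.2768, 0.0753], [0.4999, 0.3032, 0.0904], [0.502, 0.2776, 0.0737], [0.5006, 0.2871, 0.0774], [0.5008, 0.3086, 0.0904], [0.5012, 0.2878, 0.074], [0.4998, 0.2997, 0.0791], [0.5, 0.3092, 0.085], [0.5021, 0.3005, 0.0782], [0.5006, 0.3099, 0.0818], [0.4996, 0.3057, 0.0732], [0.503, 0.3114, 0.077]]
```

Emit:
step_arm --pt "-0.02 -0.012 0.05 0 0 0" --pt "-0.02 -0.012 0.1 0 0 0" --pt "-0.02 -0.012 0.15 0 0 0" --pt "-0.02 -0.012 0.2 0 0 0" --pt "-0.02 -0.012 0.25 0 0 0" --pt "-0.02 -0.012 0.3 0 0 0" --pt "-0.02 -0.012 0.33 0 0 0" --pt "-0.02 -0.012 0.33 0 0 0"

```text
time_s: 10.25
tcp_pos: [0.539, 0.1426, 0.0467]
ee_rot: [-2.519, -1.877, 0.0]
force: [-2.2, 0.9, 1.7]
grip_width: 0.505
gripper_force: 19.8
```

Emit:
step_arm --pt "0 0 0.03 0 0 0" --pt "0 0 0.06 0 0 0" --pt "0 0 0.09 0 0 0" --pt "0 0 0.12 0 0 0" --pt "0 0 0.12 0 0 0" --pt "0 0 0.12 0 0 0"

```text
time_s: 10.75
tcp_pos: [0.5385, 0.1422, 0.041]
ee_rot: [-2.518, -1.877, 0.002]
force: [-1.1, 1.2, -1.5]
grip_width: 0.504
gripper_force: 19.9
```

Emit:
step_arm --pt "0 0 0.02 0 0 0" --pt "0 0 0.04 0 0 0" --pt "0 0 0.05 0 0 0" --pt "0 0 0.05 0 0 0" --pt "0 0 0.05 0 0 0"

```text
time_s: 11.17
tcp_pos: [0.5387, 0.1424, 0.0395]
ee_rot: [-2.518, -1.877, 0.001]
force: [-2.2, -0.1, -0.3]
grip_width: 0.507
gripper_force: 19.9
```

Emit:
step_arm --pt "0 0 0 0 0 0" --pt "0 0 0 0 0 0" --pt "0 0 0 0 0 0" --pt "0 0 0 0 0 0" --pt "0 0 -0.5 0 0 0" --pt "0 0 -1 0 0 0" --pt "0 0 -1.5 0 0 0" --pt "0 0 -1.5 0 0 0" --hand 64

```text
time_s: 11.83
tcp_pos: [0.5433, 0.1428, 0.1044]
ee_rot: [2.515, 1.875, 0.013]
force: [1.5, 0.8, 1.5]
grip_width: 0.68
gripper_force: 0.0
```

Emit:
step_arm --pt "0 0 0 0 0 0" --pt "0 0 0 0 0 0" --pt "0 0 0 0 0 0" --pt "0 0 0 0 0 0" --pt "0 0 0 0 0 0" --pt "0 0 0 0 0 0" --pt "0 0 0 0 0 0" --hand 0

```text
time_s: 12.42
tcp_pos: [0.5388, 0.1423, 0.0991]
ee_rot: [-2.518, -1.877, 0.001]
force: [-0.9, -0.2, -0.0]
grip_width: 0.22
gripper_force: 0.0
```

Run:
```python
from h import *
st();S=snap("scene",8)
a=np.radians(-16.6); m,n=np.array([np.cos(a),np.sin(a)]),np.array([-np.sin(a),np.cos(a)])
v,u=np.mgrid[205:255,365:420]; c,r=ray(S,np.c_[u.ravel(),v.ravel()]); P=c+r*S["z_map"][v.ravel(),u.ravel()][:,None]
X,Y,Z=P[:,:2]@m-.4772,P[:,:2]@n-.2904,P[:,2]
print("x' rows -30..30, y' cols -45..45: median z mm")
for x in range(-30,36,8): print(x,[int(np.median(Z[k])*1e3) if (k:=(abs(X*1e3-x)<4)&(abs(Y*1e3-y)<5)).sum() else None for y in range(-45,50,10)])
```

```text
{'time_s': np.float64(12.4167), 'tcp_pos': array([0.5388, 0.1423, 0.0991]), 'ee_rot': array([-2.5185e+00, -1.8772e+00,  1.2000e-03]), 'force': array([-0.9038, -0.1898, -0.0386]), 'grip_width': np.float64(0.2202), 'gripper_force': np.float64(0.0), 'joints': array([0.1029, 0.2463, 1.6633, 0.    , 1.2329, 0.3927])}
x' rows -30..30, y' cols -45..45: median z mm
-30 [62, None, None, None, None, None, None, None, 60, 61]
-22 [60, 75, 78, 77, 77, 76, 78, 77, 68, 61]
-14 [61, 74, 78, 78, 78, 77, 79, 78, 66, 61]
-6 [62, 79, 78, 79, 78, 76, 78, 77, 62, 61]
2 [61, 76, 78, 77, 76, 77, 76, 73, 66, 60]
10 [60, 76, 76, 75, 76, 75, 75, 63, 63, 60]
18 [62, 75, 75, 74, 76, 77, 76, 62, 63, 61]
26 [61, 66, 65, 63, 67, 66, 65, 61, 61, 61]
34 [61, 62, 61, 60, 62, 61, 61, 61, 62, 61]
```

Cassette top measures about 15–16 mm proud and sits in the bay. Now pressing with the closed fingers near the middle.

Emit:
step_arm --pt "0 -0.1 0.4 0 0 0" --pt "0 -0.1 0.8 0 0 0" --pt "0 -0.1 1 0 0 0" --pt "0 -0.1 1.05 0 0 0" --pt "0 -0.1 1.1 0 0 0" --pt "0 -0.1 1.15 0 0 0" --pt "0 -0.1 1.2 0 0 0" --pt "0 -0.1 1.2 0 0 0" --pt "0 -0.1 1.2 0 0 0"

```text
time_s: 13.22
tcp_pos: [0.5356, 0.1435, 0.0521]
ee_rot: [2.518, 1.877, 0.001]
force: [-0.2, 0.4, 0.0]
grip_width: 0.002
gripper_force: 0.0
```

Emit:
step_arm --pt "0 0 0.04 0 0 0" --pt "0 0 0.08 0 0 0" --pt "0 0 0.12 0 0 0" --pt "0 0 0.16 0 0 0" --pt "0 0 0.16 0 0 0"

```text
time_s: 13.63
tcp_pos: [0.5357, 0.1438, 0.0462]
ee_rot: [2.519, 1.878, 0.002]
force: [-2.0, 0.5, 4.7]
grip_width: 0.008
gripper_force: 2.2
```

Emit:
step_arm --pt "0 0 0.03 0 0 0" --pt "0 0 0.06 0 0 0" --pt "0 0 0.09 0 0 0" --pt "0 0 0.12 0 0 0" --pt "0 0 0.12 0 0 0"

```text
time_s: 14.05
tcp_pos: [0.5361, 0.1453, 0.0414]
ee_rot: [-2.518, -1.876, -0.006]
force: [-0.8, 5.1, 4.3]
grip_width: 0.002
gripper_force: 2.8
```

Emit:
step_arm --pt "0 0 0.03 0 0 0" --pt "0 0 0.06 0 0 0" --pt "0 0 0.09 0 0 0" --pt "0 0 0.12 0 0 0" --pt "0 0 0.12 0 0 0"

```text
time_s: 14.47
tcp_pos: [0.5344, 0.1432, 0.0347]
ee_rot: [-2.518, -1.877, 0.003]
force: [-0.4, 0.8, -0.6]
grip_width: 0.009
gripper_force: 0.0
```

Emit:
step_arm --pt "0 0 0.03 0 0 0" --pt "0 0 0.06 0 0 0" --pt "0 0 0.08 0 0 0" --pt "0 0 0.08 0 0 0"

```text
time_s: 14.8
tcp_pos: [0.5348, 0.1432, 0.034]
ee_rot: [-2.518, -1.877, 0.003]
force: [-5.8, 0.1, 13.1]
grip_width: 0.006
gripper_force: 6.2
```

```bash
cat > hz.py <<'E'
from h import *
import sys
st();S=snap("scene",sys.argv[1])
a=np.radians(-16.6); m,n=np.array([np.cos(a),np.sin(a)]),np.array([-np.sin(a),np.cos(a)])
v,u=np.mgrid[205:255,365:420]; c,r=ray(S,np.c_[u.ravel(),v.ravel()]); P=c+r*S["z_map"][v.ravel(),u.ravel()][:,None]
X,Y,Z=P[:,:2]@m-.4772,P[:,:2]@n-.2904,P[:,2]
for x in range(-30,36,8): print(x,[int(np.median(Z[k])*1e3) if (k:=(abs(X*1e3-x)<4)&(abs(Y*1e3-y)<5)).sum() else None for y in range(-45,50,10)])
E
python3 hz.py 9
```

```text
{'time_s': np.float64(14.8), 'tcp_pos': array([0.5348, 0.1432, 0.034 ]), 'ee_rot': array([-2.5183, -1.8773,  0.0026]), 'force': array([-5.7872,  0.0897, 13.0728]), 'grip_width': np.float64(0.0062), 'gripper_force': np.float64(6.2348), 'joints': array([ 1.0560e-01,  3.2340e-01,  1.7171e+00, -4.0000e-04,  1.1027e+00,
        3.9540e-01])}
-30 [None, None, None, None, None, None, None, 60, 62, 60]
-22 [None, None, None, None, None, None, None, 61, 61, 61]
-14 [None, None, None, None, None, None, None, 180, 55, 60]
-6 [42, None, None, None, None, None, None, 181, 176, 60]
2 [62, None, None, None, None, None, None, 183, 61, 60]
10 [60, 62, 61, 61, 64, 182, 199, 181, 61, 60]
18 [61, 114, 63, 172, 172, 176, 177, 178, 113, 60]
26 [62, 61, 63, 62, 61, 61, 62, 118, 60, 61]
34 [61, 62, 64, 186, 62, 62, 60, 118, 61, 62]
```

Emit:
step_arm --pt "0 0 -0.3 0 0 0" --pt "0 0 -1 0 0 0" --pt "0 0 -2 0 0 0" --pt "0 0 -3 0 0 0" --pt "0 0 -4 0 0 0" --pt "0 0 -4 0 0 0" --pt "0 0 -4 0 0 0"

```text
time_s: 15.43
tcp_pos: [0.5379, 0.1436, 0.1963]
ee_rot: [2.516, 1.875, 0.011]
force: [0.2, 0.2, -0.7]
grip_width: 0.002
gripper_force: 0.0
```

```bash
python3 hz.py 10
python3 - <<'E'
from h import *
a=np.radians(-16.6); m,n=np.array([np.cos(a),np.sin(a)]),np.array([-np.sin(a),np.cos(a)])
S=load("scene",0); v,u=np.mgrid[230:290,335:430]; c,r=ray(S,np.c_[u.ravel(),v.ravel()]); P=c+r*S["z_map"][v.ravel(),u.ravel()][:,None]
X,Y,Z=(P[:,:2]@m-.4772)*1e3,(P[:,:2]@n-.2904)*1e3,P[:,2]*1e3
for z in range(64,140,8):
    k=(Z>z)&(Z<z+8)&(X>50); print(z,k.sum(),np.median(X[k]).round(1) if k.sum() else "",(Y[k].min().round(),Y[k].max().round()) if k.sum() else "")
E
```

```text
{'time_s': np.float64(15.4333), 'tcp_pos': array([0.5379, 0.1436, 0.1963]), 'ee_rot': array([2.5156, 1.8748, 0.0107]), 'force': array([ 0.163 ,  0.1721, -0.6916]), 'grip_width': np.float64(0.0023), 'gripper_force': np.float64(0.0), 'joints': array([ 1.0560e-01,  1.4720e-01,  1.5710e+00, -1.0000e-04,  1.4154e+00,
        3.9550e-01])}
-30 [60, 62, 61, 61, 60, 60, 61, 61, 60, 62]
-22 [60, 60, 61, 60, 63, 60, 61, 61, 61, 60]
-14 [60, 59, 62, 62, 61, 61, 62, 61, 56, 61]
-6 [60, 62, 62, 61, 62, 61, 61, 62, 60, 60]
2 [61, 61, 61, 62, 60, 61, 62, 61, 61, 62]
10 [60, 60, 62, 61, 62, 62, 60, 61, 60, 61]
18 [61, 62, 60, 61, 61, 62, 61, 61, 62, 61]
26 [61, 61, 60, 61, 60, 60, 61, 61, 61, 60]
34 [61, 61, 62, 61, 63, 61, 61, 60, 62, 60]
64 145 58.1 (np.float64(-79.0), np.float64(69.0))
72 137 69.8 (np.float64(-61.0), np.float64(59.0))
80 141 83.5 (np.float64(-62.0), np.float64(59.0))
88 127 96.0 (np.float64(-62.0), np.float64(58.0))
96 145 108.8 (np.float64(-63.0), np.float64(59.0))
104 237 126.6 (np.float64(-62.0), np.float64(58.0))
112 130 131.4 (np.float64(-60.0), np.float64(59.0))
120 20 122.2 (np.float64(-8.0), np.float64(4.0))
128 0  
136 0
```

Cassette is flush all round (60–63 mm everywhere). Lid measures about 2.58 rad open, tip at bay x ≈ +140, z ≈ 0.115. Going over and behind it.

Emit:
step_arm --pt "0 0.5 0 0 0 0" --pt "0 1.3 0 0 0 0" --pt "0 2.2 0 0 0 0" --pt "0 3.1 0 0 0 0" --pt "0 4 0 0 0 0" --pt "0 4.45 0 0 0 0" --pt "0 4.45 0 0 0 0" --pt "0 4.45 0 0 0 0" --pt "0 4.45 0.7 0 0 0" --pt "0 4.45 1.4 0 0 0" --pt "0 4.45 2.1 0 0 0" --pt "0 4.45 2.7 0 0 0" --pt "0 4.45 2.85 0 0 0" --pt "0 4.45 2.85 0 0 0" --pt "0 4.45 2.85 0 0 0"

```text
time_s: 16.73
tcp_pos: [0.7052, 0.0932, 0.0789]
ee_rot: [-2.518, -1.878, 0.0]
force: [0.4, -0.2, 0.7]
grip_width: 0.006
gripper_force: 0.0
```

Run:
```python
from h import *
from workcell import env
st(); a=np.radians(-16.6); t=env.sense()["tcp_pos"][:2]-[.5387,.1424]; print("bay xy",t@[np.cos(a),np.sin(a)],t@[-np.sin(a),np.cos(a)])
S=snap("scene",11); cv2.imwrite("pics/c11.png",cv2.resize(S["color"][160:310,300:460,::-1],(640,600)))
```

```text
{'time_s': np.float64(16.7333), 'tcp_pos': array([0.7052, 0.0932, 0.0789]), 'ee_rot': array([-2.5180e+00, -1.8781e+00,  5.0000e-04]), 'force': array([ 0.3688, -0.201 ,  0.7475]), 'grip_width': np.float64(0.0058), 'gripper_force': np.float64(0.0), 'joints': array([9.8000e-03, 5.7170e-01, 1.2526e+00, 1.0000e-04, 1.3177e+00,
       2.9890e-01])}
bay xy 0.17359068977047165 0.00037956456874674207
```

View pics/c11.png

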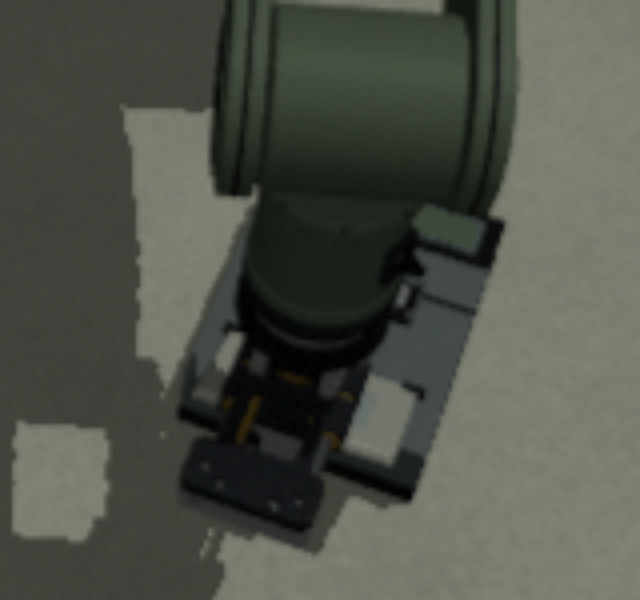

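The gripper is behind the lid (fingers near crop (290,440)) and nothing is disturbed. Pushing forward.

Emit:
step_arm --pt "0 -0.2 0 0 0 0" --pt "0 -0.4 0 0 0 0" --pt "0 -0.6 0 0 0 0" --pt "0 -0.75 0 0 0 0" --pt "0 -0.9 0 0 0 0" --pt "0 -1.05 0 0 0 0" --pt "0 -1.2 0 0 0 0" --pt "0 -1.35 0 0 0 0" --pt "0 -1.5 0 0 0 0" --pt "0 -1.65 0 0 0 0"

```text
time_s: 17.62
tcp_pos: [0.6715, 0.1041, 0.0995]
ee_rot: [2.481, 1.846, 0.073]
force: [30.5, -16.1, 29.5]
grip_width: 0.002
gripper_force: 22.8
```

Emit:
step_arm --pt "0 -0.15 0 0 0 0" --pt "0 -0.3 0 0 0 0" --pt "0 -0.45 0 0 0 0" --pt "0 -0.6 0 0 0 0" --pt "0 -0.75 0 0 0 0" --pt "0 -0.9 0 0 0 0" --pt "0 -1.05 0 0 0 0" --pt "0 -1.2 0 0 0 0" --pt "0 -1.2 0 0 0 0"

```text
time_s: 18.37
tcp_pos: [0.647, 0.1126, 0.1211]
ee_rot: [2.452, 1.824, 0.123]
force: [32.2, -28.5, 70.4]
grip_width: 0.005
gripper_force: 39.3
```

The fingertips rode up over the lip instead of passing behind it. Backing off upward.

Emit:
step_arm --pt "0 -0.9 -0.5 0 0 0" --pt "0 -0.7 -1.2 0 0 0" --pt "0 -0.5 -2 0 0 0" --pt "0 -0.5 -2.5 0 0 0" --pt "0 -0.5 -2.5 0 0 0" --pt "0 -0.5 -2.5 0 0 0"

```text
time_s: 18.87
tcp_pos: [0.578, 0.1312, 0.1805]
ee_rot: [2.517, 1.876, 0.005]
force: [-0.1, -0.6, -0.7]
grip_width: 0.006
gripper_force: 0.0
```

```bash
cat > lid.py <<'E'
from h import *
from workcell import env
import sys
st(); a=np.radians(-16.6); m,n=np.array([np.cos(a),np.sin(a)]),np.array([-np.sin(a),np.cos(a)])
t=env.sense()["tcp_pos"][:2]-[.5387,.1424]; print("tcp bay xy",t@m,t@n)
S=snap("scene",sys.argv[1]); v,u=np.mgrid[170:300,320:440]; c,r=ray(S,np.c_[u.ravel(),v.ravel()]); P=c+r*S["z_map"][v.ravel(),u.ravel()][:,None]
X,Y,Z=(P[:,:2]@m-.4772)*1e3,(P[:,:2]@n-.2904)*1e3,P[:,2]*1e3
for z in range(64,180,8):
    k=(Z>z)&(Z<z+8)&(X>-60)&(X<180)&(abs(abs(Y)-45)<16); print(z,k.sum(),np.percentile(X[k],[10,50,90]).round(1) if k.sum() else "")
E
python3 lid.py 12
```

```text
{'time_s': np.float64(18.8667), 'tcp_pos': array([0.578 , 0.1312, 0.1805]), 'ee_rot': array([2.517 , 1.8764, 0.0055]), 'force': array([-0.1012, -0.5843, -0.6772]), 'grip_width': np.float64(0.0064), 'gripper_force': np.float64(0.0), 'joints': array([7.7200e-02, 2.3810e-01, 1.4966e+00, 1.0000e-04, 1.4028e+00,
       3.6670e-01])}
tcp bay xy 0.040855131727076666 0.00048099272655714856
64 99 [-52.9  56.9  81.4]
72 65 [52.7 54.7 57.1]
80 65 [50.3 52.7 55.3]
88 66 [47.8 50.2 52.2]
96 70 [45.9 48.  50.5]
104 64 [43.4 45.2 47.7]
112 73 [40.7 43.3 45.8]
120 64 [39.3 41.2 43.2]
128 71 [37.2 39.1 41.2]
136 74 [34.9 36.7 38.5]
144 71 [32.1 34.4 36.3]
152 95 [26.3 31.2 33.7]
160 0 
168 0 
176 0
```

Depth now shows the lid standing at about 1.3 rad, past upright and leaning forward, so the push did carry it over. I'll go behind it again and follow its arc down.

Emit:
step_arm --pt "0 0.4 0 0 0 0" --pt "0 0.9 0 0 0 0" --pt "0 0.9 0 0 0 0" --pt "0 0.9 0.5 0 0 0" --pt "0 0.9 1.1 0 0 0" --pt "0 0.9 1.64 0 0 0" --pt "0 0.9 1.64 0 0 0" --pt "0 0.9 1.64 0 0 0"

```text
time_s: 19.58
tcp_pos: [0.6085, 0.1208, 0.1095]
ee_rot: [-2.515, -1.875, 0.01]
force: [0.7, -0.1, 0.6]
grip_width: 0.006
gripper_force: 0.0
```

```bash
python3 lid.py 13 | grep -v "^[67]"
```

```text
{'time_s': np.float64(19.5833), 'tcp_pos': array([0.6085, 0.1208, 0.1095]), 'ee_rot': array([-2.5151, -1.8754,  0.0097]), 'force': array([ 0.7272, -0.097 ,  0.6053]), 'grip_width': np.float64(0.0061), 'gripper_force': np.float64(0.0), 'joints': array([5.6500e-02, 3.6590e-01, 1.4838e+00, 1.0000e-04, 1.2993e+00,
       3.4590e-01])}
tcp bay xy 0.0730938553088558 -0.000708188465001167
80 44 [50.  52.5 55.2]
88 41 [48.2 50.5 52.5]
96 34 [45.9 48.1 49.7]
104 43 [43.8 45.7 47.7]
112 39 [41.3 43.3 45.2]
120 43 [38.9 40.9 43.5]
128 42 [36.5 38.9 40.8]
136 52 [34.2 36.5 38.3]
144 63 [31.3 34.2 36.1]
152 64 [26.7 30.6 34. ]
160 1 [32.3 32.3 32.3]
168 0 
176 0
```

Emit:
step_arm --pt "0 -0.25 0 0 0 0" --pt "0 -0.5 0 0 0 0" --pt "0 -0.7 0 0 0 0" --pt "0 -0.85 0 0 0 0" --pt "0 -1.0 0 0 0 0" --pt "0 -1.15 0.05 0 0 0" --pt "0 -1.3 0.15 0 0 0" --pt "0 -1.45 0.27 0 0 0" --pt "0 -1.55 0.37 0 0 0" --pt "0 -1.65 0.47 0 0 0" --pt "0 -1.75 0.57 0 0 0" --pt "0 -1.85 0.67 0 0 0" --pt "0 -1.85 0.67 0 0 0"

```text
time_s: 20.72
tcp_pos: [0.5392, 0.1419, 0.0846]
ee_rot: [-2.517, -1.877, 0.004]
force: [-0.1, -0.7, -0.6]
grip_width: 0.001
gripper_force: 0.0
```

```bash
python3 lid.py 14
```

```text
{'time_s': np.float64(20.7167), 'tcp_pos': array([0.5392, 0.1419, 0.0846]), 'ee_rot': array([-2.5173, -1.877 ,  0.0039]), 'force': array([-0.1463, -0.7339, -0.6096]), 'grip_width': np.float64(0.0011), 'gripper_force': np.float64(0.0), 'joints': array([1.0200e-01, 2.6560e-01, 1.6723e+00, 1.0000e-04, 1.2067e+00,
       3.9140e-01])}
tcp bay xy 0.0006633395563427752 -0.0003258074337687158
64 90 [48.1 54.6 82.7]
72 150 [38.7 45.6 52. ]
80 130 [28.4 34.8 40.4]
88 136 [17.6 23.7 29.4]
96 145 [ 6.2 13.1 19.8]
104 103 [-3.1  2.6  8.4]
112 95 [-14.5  -8.8  -2.9]
120 66 [-21.5 -17.6 -13.1]
128 0 
136 0 
144 0 
152 0 
160 0 
168 0 
176 0
```

Emit:
step_arm --pt "0 -0.08 0.1 0 0 0" --pt "0 -0.15 0.2 0 0 0" --pt "0 -0.22 0.3 0 0 0" --pt "0 -0.29 0.42 0 0 0" --pt "0 -0.34 0.54 0 0 0" --pt "0 -0.4 0.64 0 0 0" --pt "0 -0.45 0.74 0 0 0" --pt "0 -0.45 0.8 0 0 0" --pt "0 -0.45 0.85 0 0 0" --pt "0 -0.45 0.85 0 0 0" --pt "0 -0.45 0.85 0 0 0"

```text
time_s: 21.68
tcp_pos: [0.5238, 0.1469, 0.052]
ee_rot: [-2.519, -1.877, 0.0]
force: [1.0, 0.3, -0.2]
grip_width: 0.003
gripper_force: 0.0
```

Emit:
step_arm --pt "0 0 0.04 0 0 0" --pt "0 0 0.08 0 0 0" --pt "0 0 0.08 0 0 0"

```text
time_s: 21.93
tcp_pos: [0.5241, 0.147, 0.0491]
ee_rot: [2.519, 1.877, 0.001]
force: [0.6, -0.0, 1.8]
grip_width: 0.006
gripper_force: 0.3
```

Emit:
step_arm --pt "0 0 0.03 0 0 0" --pt "0 0 0.06 0 0 0" --pt "0 0 0.08 0 0 0" --pt "0 0 0.08 0 0 0"

```text
time_s: 22.27
tcp_pos: [0.5238, 0.1471, 0.0465]
ee_rot: [-2.519, -1.877, -0.0]
force: [-2.8, 0.8, 5.6]
grip_width: 0.009
gripper_force: 2.8
```

Emit:
step_arm --pt "0 0 0.03 0 0 0" --pt "0 0 0.06 0 0 0" --pt "0 0 0.08 0 0 0" --pt "0 0 0.08 0 0 0"

```text
time_s: 22.6
tcp_pos: [0.5241, 0.1471, 0.0439]
ee_rot: [2.519, 1.878, 0.001]
force: [-3.5, -0.1, 10.4]
grip_width: 0.004
gripper_force: 4.9
```

Emit:
step_arm --pt "0 0 0.03 0 0 0" --pt "0 0 0.06 0 0 0" --pt "0 0 0.06 0 0 0"

```text
time_s: 22.85
tcp_pos: [0.5242, 0.1471, 0.0437]
ee_rot: [2.518, 1.878, 0.0]
force: [-8.8, -0.2, 21.7]
grip_width: 0.005
gripper_force: 10.8
```

Emit:
step_arm --pt "0 0 -0.2 0 0 0" --pt "0 0 -0.7 0 0 0" --pt "0 0 -1.5 0 0 0" --pt "0 0 -2.3 0 0 0" --pt "0 0 -3.1 0 0 0" --pt "0 0 -3.1 0 0 0" --pt "0 0 -3.1 0 0 0"

```text
time_s: 23.43
tcp_pos: [0.5257, 0.1471, 0.1664]
ee_rot: [2.517, 1.876, 0.007]
force: [0.0, -0.1, -1.4]
grip_width: 0.004
gripper_force: 0.0
```

```bash
python3 lid.py 15|head -6
python3 - <<'E'
from h import *
a=np.radians(-16.6); m,n=np.array([np.cos(a),np.sin(a)]),np.array([-np.sin(a),np.cos(a)])
S=load("scene",15); v,u=np.mgrid[190:270,345:430]; c,r=ray(S,np.c_[u.ravel(),v.ravel()]); P=c+r*S["z_map"][v.ravel(),u.ravel()][:,None]
X,Y,Z=(P[:,:2]@m-.4772)*1e3,(P[:,:2]@n-.2904)*1e3,P[:,2]*1e3
k=(X>-40)&(X<45)&(abs(Y)<52)&(Z<95); A=np.c_[X[k],Y[k],np.ones(k.sum())]; f=np.linalg.lstsq(A,Z[k],rcond=None)[0]; print("lid plane: tilt x %.4f y %.4f"%(-f[0],f[1]),"z at hinge",f@[52,0,1],"edge",f@[-43,0,1],k.sum())
k=(abs(Y)>62)&(abs(Y)<72)&(abs(X)<50);print("deck",np.median(Z[k]))
E
```

```text
{'time_s': np.float64(23.4333), 'tcp_pos': array([0.5257, 0.1471, 0.1664]), 'ee_rot': array([2.5166, 1.8759, 0.0074]), 'force': array([ 0.0176, -0.0925, -1.3707]), 'grip_width': np.float64(0.0035), 'gripper_force': np.float64(0.0), 'joints': array([ 1.1430e-01,  1.5010e-01,  1.6307e+00, -1.0000e-04,  1.3553e+00,
        4.0400e-01])}
tcp bay xy -0.013807603487175881 0.0007956458207503727
64 544 [-35.5  13.2  52.3]
72 316 [-31.4   4.7  44.6]
80 0 
lid plane: tilt x 0.0017 y -0.0023 z at hinge 71.56733203664686 edge 71.72882813837997 1137
deck 61.494087930387686
```

Lid tilt is about 0.002 rad, its top is 10 mm above the deck, and it stayed down after I lifted off. That means the catch has clicked and the arm is clear. Handing in.

```bash
python3 -c "
from workcell import env
print(env.job_done())"
```

```text
the job is handed in; nothing more can be done
None
```

The big cassette is snapped in flush with the deck (60–63 mm by depth all round, checked before I shut the lid), the lid is down and stayed at about 0.002 rad after release, and I handed the job in at about 23.5 s; the hand-in call gave no verdict, the wrist force briefly reached about 80 N on the first lid push (below the 120 N limit), and I never moved near the bystanders but didn't re-measure them.

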